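# Try out the lid brace on the gift chest

### The job

A folding steel brace has just been fitted to the side of one of the two wooden gift chests on the packing table; try it out. Raise that chest's lid by its handle until the brace comes straight and snaps past its lock point, and let go so that the lid stands up on the brace alone for a couple of seconds. Then pull the bar at the brace's knee forward, which lifts the lid slightly as the knee passes through straight, and let the brace fold and the lid come down fully shut.

Things in the scene. Friction and masses are not known exactly. Their poses are not given: they have to be found in the camera images.
- chest: Wooden chest 200 (x) x 220 (y) x 120 mm plus 10 mm lid, fixed; the one with a steel folding brace (a smaller chest has none). Origin: centre of underside; -x is its front (robot side, yaw up to 0.25), +y its left side, z up. Lid hinge line along y at x +100, z 120 mm. Brace on the left wall: lower pin at x +10, z 100; two equal links 89 mm long, 12-17 mm outside the wall.
- lid (a joint): Lid angle, rad: 0 shut, grows as the front edge swings up and back. The brace goes taut (straight) at 1.30 and stops the lid; raise firmly to that stop (5 to 10 N extra does no harm), let go, and the knee drops over backward: locked near 1.29. Short of it the lid sinks shut when let go. Lid 0.5 kg, slow hinge, shuts by its weight in a few seconds.
- lid_handle (a point): Middle of the lid's handle: steel bar 12 mm thick, 110 long, along chest y, on posts 100 mm apart, axis 40 mm above the lid's top. Lid shut: chest x -85, z 170 mm (185 in front of the hinge line, 50 above it); it swings round with the lid and ends on the lid's far side. The lid's front edge is 15 mm beyond the bar.
- brace_bar (a point): Point on the bar at the brace's knee: 12 mm steel bar sticking out 55 mm sideways (chest +y), 18 mm ball at its end; the point is 15 mm short of the ball, 52 mm outside the wall. Locked: about 190 mm above the table, clear of the lid. From behind, 1 to 5 N towards chest -x for 20 to 40 mm takes the knee through straight; it then folds forward and down by itself as the lid sinks.

How it is judged:
By the outcome, as a careful person would: the job done as asked, in the order asked, and still so for the second after the job is handed in, with the robot touching nothing.
It also fails if it takes over 48 s, if anything falls off the work surface, if the arm or the gripper's body presses on something with over 40 N, if the wrist force passes 120 N, or if a joint passes its speed limit or range.

### The arm

A 6-joint arm with a two-finger parallel gripper is mounted at the origin on the work surface. World frame = base frame: x ahead of the robot, y to its left, z up, the work surface at z = 0. Lengths are in m, angles in rad, forces in N, time in s.
With the tool pointing down it reaches from about 0.425 to 0.95 m from the base axis. Payload 14.7 kg.
Tool frame: the origin (TCP) lies midway between the tips of the shut fingers; the grasp point (between the pads) lies 19 mm behind it; z points along the fingers, y is the line along which they close (so a half turn about z gives the same grasp; the last joint's range is limited). The gripper opens to 85 mm and grips with 20 to 120 N. Pads are 22 mm wide; open, the fingers measure 114 mm over their backs; the gripper's body (76 mm by 85 mm) begins 54 mm behind the grasp point. The pads swing forward as they close: fully open they stand 13 mm farther back than shut.
Start: joints at [-1.152, 0.48, 1.596, -0, 1.065, -0.047], TCP at [0.292, -0.581, 0.231] pointing down, gripper open.
Joint ranges: [-2.75, 2.75], [-0.82, 2.05], [0.23, 2.67], [-1.56, 4.7], [0.09, 2.69], [-2.92, 2.92]. Speed limits (rad/s): [1.89, 1.89, 2.39, 3.01, 3.01, 3.01].

### API

Orientations are given as a unit quaternion [x, y, z, w].
In Python, from cell import ctrl gives the robot as it stands.
- The arm moves only by the tool move_arm, never from a script. Its argument "moves" is a list that holds one entry, the list of rows, each a list of 7 numbers: the shift along the tool's x, y, z in mm, then the turn, a rotation vector about the tool's x, y, z in units of 6 degrees (1.0 is 6 degrees), then the opening, from -1 (shut) to 1 (fully open). In form: [[[tx, ty, tz, wx, wy, wz, fingers], ...]]. A call has 1 to 20 rows; each row shifts and turns the commanded pose from where the row before left it, along the tool's axes as they then stand; what a row does not reach is not made up. A row lasts 1/12 s, in which the tool goes at most 41.7 mm and 7.16 degrees, less where a joint would pass 70% of its speed; a pose out of reach is approached as far as the arm can. A call is refused whole if a number of a shift passes 41.7 or a number of a turn 1, either way. A call with a gripper value outside its range is refused whole. The fingers move at their own pace and stop on an object; the grip force is fixed at half the most. Time passes only in rows, so rows that do not move let the fingers close. It gives the time, the measured TCP pose, the force, the opening and the grip force at its end, in the units of the state.
- ctrl.sense(): the state, without advancing time (a new reading comes with each control period).
- ctrl.read_camera(name): name is "side" or "top"; returns a dict with "pixels" (384x512x3 uint8, red, green, blue), "K" (3x3 intrinsics, pixels), "k1" (the pictures are not rectified: a ray, as slopes to the right and down, at radius r is drawn at 1 + k1 r^2 times it, then the intrinsics apply), "xyz" and "orientation" of the camera in the world. Camera axes: x right, y up, looking along -z (the intrinsics and any distortion apply to the point x, -y, -z); pixel columns grow to the right and rows downward; lengths in m; the calibration is good to about 2 mm. A picture is of the moment at which its call begins. There is no depth.
- ctrl.job_done(): hands the job in; it is judged then, once.
Trained networks look in the newest picture that a camera, given by its name, has taken for a name from the list of things; names that differ only in an ending like _2 or _b are one class to them, and where a whole thing is asked for, a point or a joint stands for the part that bears it (a point fixed in the world has none). Each returns a list of dicts, best first, with "score" (0 to 1); they miss things now and then, are a little off and sometimes report something else, mostly with a low value. They report only what shows in the picture. A call takes as long as a camera call.
- ctrl.masks_of(camera, query): "region" (384x512 bool, what is visible of it) and "point" ([column, row] in pixels, amid what is visible of it).
The state is a dict: "time": time; "joint_positions": joint angles; "joint_vel": joint speeds; "tau": joint torques, N m; "ee_pos": TCP position; "tcp_rot": TCP orientation; "ft_force": force on the tool from outside, world axes, zero at the start; "ft_torque": the same for the moment, N m; "finger_gap": finger opening in m; "gripper_force": force on a finger pad.
Only numpy, scipy, OpenCV 4.12 (cv2) and the standard library are available. Lean on these libraries where they do the work, as an engineer would, in place of code of your own. Each camera call takes 0.05 s, during which the arm holds its last target. There are 200 camera calls.

## Working session

There is one attempt and no reset: what is moved stays moved. The work goes in short steps, Python scripts to look and compute and a tool call to move; the robot and the scene stay as the last step left them, time stands still between calls to the robot, and variables do not carry over. Pictures are saved under pics/ and viewed, at most 10 in all, crops included, and the job is handed in when it is done.

Besides the shell and the picture viewer there is one more tool, called after "Emit:" in YAML: its name, and indented under it one key for each argument. move_arm: Moves the arm, as the interface text tells. Its arguments: {"type":"object","properties":{"moves":{"type":"array"}},"required":["moves"]}

```bash
mkdir -p pics
cat > h.py <<'E'
import numpy as np, cv2
from scipy.spatial.transform import Rotation as R
from cell import ctrl
def ray(c,uv):
    K=np.array(c["K"]);d=np.array([c["k1"],0,0,0,0.])
    p=cv2.undistortPoints(np.array([[uv]],float),K,d)[0,0]
    v=R.from_quat(c["orientation"]).apply([p[0],-p[1],-1]) if np.size(c["orientation"])==4 else np.array(c["orientation"])@[p[0],-p[1],-1]
    return np.array(c["xyz"]),v/np.linalg.norm(v)
def proj(c,P):
    r=R.from_quat(c["orientation"]).inv().apply(np.atleast_2d(P)-c["xyz"])
    q=r*[1,-1,-1]
    return cv2.projectPoints(q,np.zeros(3),np.zeros(3),np.array(c["K"]),np.array([c["k1"],0,0,0,0.]))[0][:,0]
def tri(r):
    A=sum(np.eye(3)-np.outer(v,v) for o,v in r);b=sum((np.eye(3)-np.outer(v,v))@o for o,v in r)
    return np.linalg.solve(A,b)
E
python3 - <<'E'
from h import *
s=ctrl.sense();print(s["time"],s["ee_pos"],s["tcp_rot"])
for n in("top","side"):
    c=ctrl.read_camera(n);cv2.imwrite(f"pics/{n}0.png",c["pixels"][:,:,::-1]);print(n,c["xyz"],c["orientation"],c["K"],c["k1"])
    for q in("chest","lid","lid_handle","brace_bar"):
        for m in ctrl.masks_of(n,q)[:3]:print(q,round(m["score"],2),m["point"],m["region"].sum())
E
```

```text
0.0 [ 0.29177015 -0.58033212  0.23063591] [ 9.73001477e-01  2.30797977e-01 -1.13258281e-04 -6.37867104e-04]
top [0.43411706 0.08158795 1.08354941] [-0.01914545  0.04309925  0.70983797 -0.70278444] [[463.52528669   0.         253.34547743]
 [  0.         463.52528669 191.9067587 ]
 [  0.           0.           1.        ]] -0.00387286058039408
chest 0.78 [364.8, 188.7] 11175
lid 0.89 [369.2, 182.7] 9965
lid_handle 0.93 [371.1, 184.2] 10017
brace_bar 0.75 [309.5, 223.1] 338
side [0.16871725 0.89644562 0.79547279] [-0.0942627   0.43177208  0.87824957 -0.1826612 ] [[446.25400468   0.         246.10291362]
 [  0.         446.25400468 188.09306291]
 [  0.           0.           1.        ]] -0.17408787772056797
chest 0.81 [281.9, 149.7] 5251
lid 0.88 [283.9, 136.1] 2852
lid_handle 0.91 [283.5, 130.7] 2758
brace_bar 0.77 [294.3, 173.5] 330
```

View pics/top0.png

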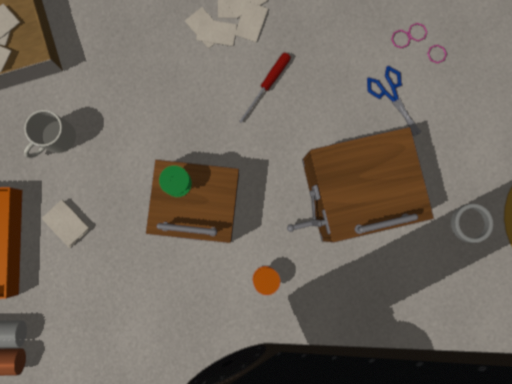

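View pics/side0.png

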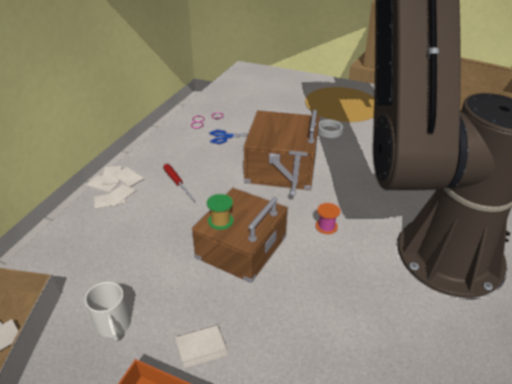

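The top view shows the braced chest at about (365,185), with its handle running (357,230)–(417,215) and the knee bar's ball at (291,227). The smaller chest is at (193,200), with a green spool on it. In the side view the braced chest is at (282,150).

```bash
cat > fit.py <<'E'
from h import *
from scipy.optimize import least_squares
T=ctrl.read_camera("top");S=ctrl.read_camera("side")
def W(p,L):
    x,y,a=p[:3];L=np.atleast_2d(L).astype(float);c,s=np.cos(a),np.sin(a)
    return np.c_[x+c*L[:,0]-s*L[:,1],y+s*L[:,0]+c*L[:,1],L[:,2]]
hp=[[-.085,.05,.17],[-.085,-.05,.17]]
tp=[([-.085,.055,.17],(357,230)),([-.085,-.055,.17],(417,215)),([.1,-.11,.13],(411,127)),([-.1,-.11,.13],(432,208))]
sp=[([-.085,-.055,.17],(314,112)),([-.085,.055,.17],(313,136)),([.1,-.11,.13],(254,113)),([.1,.11,.13],(246,148))]
def f(p):
    q=[]
    for c,l in((T,tp),(S,sp)):q+=list((proj(c,W(p,[a for a,b in l]))-[b for a,b in l]).ravel())
    return q
r=least_squares(f,[.5,-.15,.2],loss="soft_l1",f_scale=2);p=r.x
print(p,np.round(r.fun.reshape(-1,2) if len(r.fun)==16 else r.fun,1),np.round(np.array(f(p)).reshape(-1,2),1))
print("handle",W(p,[-.085,0,.17]))
# tri handle
for k in(0,1):
    a=tri([ray(T,tp[k][1]),ray(S,sp[1-k][1])]);print("tri",a)
out=[]
C=[[x,y,z] for x in(-.1,.1) for y in(-.11,.11) for z in(0,.13)]
for c,n,(u,v) in((T,"t",(280,110)),(S,"s",(220,90))):
    im=c["pixels"][:,:,::-1].copy();im=cv2.resize(im[v:v+150,u:u+160],None,fx=4,fy=4,interpolation=cv2.INTER_CUBIC)[:,:]
    for i,q in enumerate(proj(c,W(p,C+tpp if 0 else C+hp))):
        cv2.circle(im,tuple(int(t) for t in (q-[u,v]+.5)*4),3,(0,255,0) if i<8 else (0,0,255),-1)
    out.append(im[:,:400*4//4+240][:, :640])
cv2.imwrite("pics/fit.png",cv2.resize(np.hstack(out),(800,375)))
E
python3 fit.py
```

```text
[ 0.53283971 -0.19336723  0.25936124] [[ 3.8  0.3]
 [-3.8  0.5]
 [-6.1 -2. ]
 [ 0.9  8.1]
 [-0.1 -0.2]
 [-0.3 -5.9]
 [ 1.  -2.1]
 [-1.9 -0.5]] [[ 3.8  0.3]
 [-3.8  0.5]
 [-6.1 -2. ]
 [ 0.9  8.1]
 [-0.1 -0.2]
 [-0.3 -5.9]
 [ 1.  -2.1]
 [-1.9 -0.5]]
handle [[ 0.45068262 -0.2151666   0.17      ]]
tri [ 0.43545188 -0.1594345   0.15266452]
tri [ 0.46630933 -0.27812849  0.16433974]
```

View pics/fit.png

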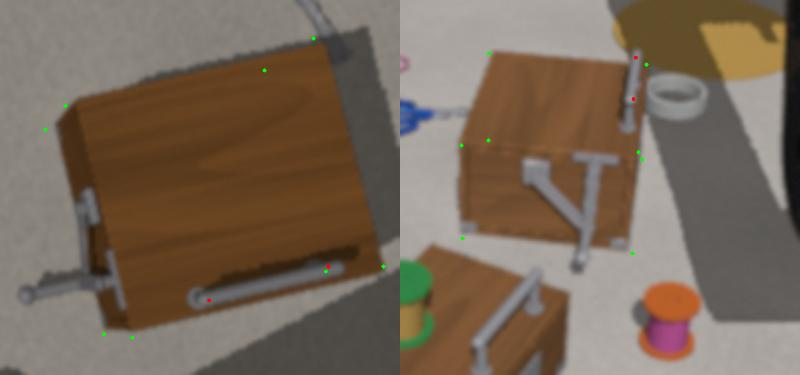

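The overlay shows the first clicks were off. The lid's front-right corner is at top (433,217) and the handle's left end at side (312,142). I'm refitting with those corrected.

```bash
python3 - <<'E'
s=open("fit.py").read().split("\n")
for i,l in enumerate(s):
    if l.startswith("tp="):s[i]="tp=[([-.085,.055,.17],(357.2,229.6)),([-.085,-.055,.17],(416.8,217.2)),([.1,-.11,.13],(410,127.2)),([-.1,-.11,.13],(433.2,217.2)),([-.1,.11,.13],(333.2,242.4)),([.1,.11,.13],(311.2,150))]"
    if l.startswith("sp="):s[i]="sp=[([-.085,-.055,.17],(314.8,110.8)),([-.085,.055,.17],(311.6,142)),([.1,-.11,.13],(256,110.8)),([.1,.11,.13],(244.4,148.4)),([-.1,.11,.13],(315.2,152))]"
s="\n".join(s).replace("tri([ray(T,tp[k][1]),ray(S,sp[1-k][1])])","tri([ray(T,tp[k][1]),ray(S,sp[1-k][1])])")
open("fit.py","w").write(s)
E
python3 fit.py | tail -22
```

```text
[ 0.533011   -0.19851434  0.22231808] [  4.4  -0.1  -2.3  -0.5  -0.5  -0.9   1.    1.1  -0.6   0.6  -2.   -0.5
   0.1   0.8   0.8 -12.2   1.   -1.1  -0.8  -2.6   0.1   0.9] [[  4.4  -0.1]
 [ -2.3  -0.5]
 [ -0.5  -0.9]
 [  1.    1.1]
 [ -0.6   0.6]
 [ -2.   -0.5]
 [  0.1   0.8]
 [  0.8 -12.2]
 [  1.   -1.1]
 [ -0.8  -2.6]
 [  0.1   0.9]]
handle [[ 0.45010294 -0.2172561   0.17      ]]
tri [ 0.43785507 -0.1655497   0.12888323]
tri [ 0.46247702 -0.27472168  0.17087302]
```

The chest pose is consistent now: (0.533, -0.1985), yaw 0.222, with the handle at about (0.450, -0.217, 0.17). I'm moving above the handle.

Emit:
move_arm:
  moves:
    - [[21.7, -18.1, 0, 0, 0, 0, 1], [21.7, -18.1, 0, 0, 0, 0, 1], [21.7, -18.1, 0, 0, 0, 0, 1], [21.7, -18.1, 0, 0, 0, 0, 1], [21.7, -18.1, 0, 0, 0, 0, 1], [21.7, -18.1, 0, 0, 0, 0, 1], [21.7, -18.1, 0, 0, 0, 0, 1], [21.7, -18.1, 0, 0, 0, 0, 1], [21.7, -18.1, 0, 0, 0, 0, 1], [21.7, -18.1, 0, 0, 0, 0, 1], [21.7, -18.1, 0, 0, 0, 0, 1], [21.7, -18.1, 0, 0, 0, 0, 1], [21.7, -18.1, 0, 0, 0, 0, 1], [21.7, -18.1, 0, 0, 0, 0, 1], [0, 0, 0, 0, 0, -1, 1], [0, 0, 0, 0, 0, -1, 1], [0, 0, 0, 0, 0, -1, 1], [0, 0, 0, 0, 0, -1, 1], [0, 0, 0, 0, 0, -1, 1], [0, 0, 0, 0, 0, -1, 1]]

```text
time: 2.37
ee_pos: [0.4496, -0.2178, 0.2314]
tcp_rot: [0.853, 0.522, 0.0, 0.0]
ft_force: [-0.3, 0.2, 0.3]
finger_gap: 0.0853
gripper_force: 0.0
```

Emit:
move_arm:
  moves:
    - [[0, 0, 0, 0, 0, -1, 1], [0, 0, 0, 0, 0, -1, 1], [0, 0, 0, 0, 0, -1, 1], [0, 0, 0, 0, 0, -1, 1], [0, 0, 0, 0, 0, -1, 1], [0, 0, 0, 0, 0, -1, 1], [0, 0, 0, 0, 0, -0.67, 1], [0, 0, 0, 0, 0, 0, 1]]

```text
time: 3.03
ee_pos: [0.4496, -0.2179, 0.2314]
tcp_rot: [0.623, 0.782, 0.0, 0.0]
ft_force: [0.2, 0.2, -0.3]
finger_gap: 0.0855
gripper_force: 0.0
```

```bash
cat >> h.py <<'E'
P0=np.array([.533,-.1985,0]);YAW=.222
Rc=R.from_euler("z",YAW)
def loc(): # tcp in chest frame
    s=ctrl.sense();r=R.from_quat(s["tcp_rot"])
    print("t",round(s["time"],2),"chest-tcp",np.round(Rc.inv().apply(s["ee_pos"]-P0)*1000,1),"axes(chest) x,y,z",np.round((Rc.inv()*r).as_matrix().T,3).tolist(),"F",np.round(Rc.inv().apply(s["ft_force"]),1),"gap",round(s["finger_gap"],4))
E
python3 - <<'E'
from h import *
loc();print(ctrl.sense()["joint_positions"])
im=[]
for n in("top","side"):
    c=ctrl.read_camera(n);im.append(c["pixels"][:,:,::-1])
cv2.imwrite("pics/m1.png",cv2.resize(np.hstack(im),(800,300)))
E
```

```text
t 3.03 chest-tcp [-85.6  -0.6 231.4] axes(chest) x,y,z [[-0.004, 1.0, -0.0], [1.0, 0.004, 0.0], [0.0, -0.0, -1.0]] F [ 0.2  0.2 -0.3] gap 0.0855
[-5.11939382e-01  2.70483368e-01  1.93423294e+00 -2.15891858e-05
  9.36643455e-01 -7.37483972e-01]
```

View pics/m1.png

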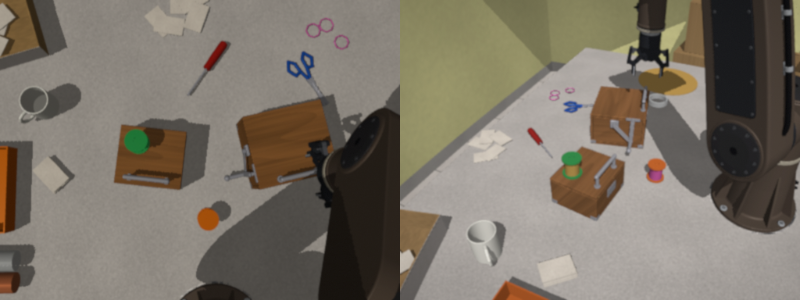

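The gripper straddles the handle in both views: fingers at top (318,145–200) of the half-scale picture, handle at (303,174). Next I descend and close.

Emit:
move_arm:
  moves:
    - [[0, 0, 14, 0, 0, 0, 1], [0, 0, 14, 0, 0, 0, 1], [0, 0, 14, 0, 0, 0, 1], [0, 0, 14, 0, 0, 0, 1], [0, 0, 14, 0, 0, 0, 1], [0, 0, 14, 0, 0, 0, 1], [0, 0, 0, 0, 0, 0, 1], [0, 0, 0, 0, 0, 0, -1], [0, 0, 0, 0, 0, 0, -1], [0, 0, 0, 0, 0, 0, -1], [0, 0, 0, 0, 0, 0, -1], [0, 0, 0, 0, 0, 0, -1], [0, 0, 0, 0, 0, 0, -1], [0, 0, 0, 0, 0, 0, -1], [0, 0, 0, 0, 0, 0, -1]]

```text
time: 4.38
ee_pos: [0.4512, -0.2178, 0.148]
tcp_rot: [0.625, 0.781, 0.001, 0.001]
ft_force: [10.0, 6.5, 2.9]
finger_gap: 0.0099
gripper_force: 58.3
```

Run:
```python
from h import *
loc()
def H(t,r=.185,h=.05):return np.array([100-1000*(r*np.cos(t)-h*np.sin(t)),120+1000*(r*np.sin(t)+h*np.cos(t))])
N=24
t=np.linspace(0,1.30,N+1);p=np.array([H(a) for a in t]);d=np.diff(p,axis=0)
print(np.round(np.c_[t[1:],d[:,0],-d[:,1]],1).tolist(),p[-1])
```

```text
t 4.38 chest-tcp [-84.   -0.9 148. ] axes(chest) x,y,z [[0.001, 1.0, -0.001], [1.0, -0.001, 0.003], [0.003, -0.001, -1.0]] F [11.2  4.2  2.9] gap 0.0099
[[0.1, 3.0, -9.9], [0.1, 3.5, -9.8], [0.2, 4.0, -9.6], [0.2, 4.5, -9.3], [0.3, 5.0, -9.1], [0.3, 5.5, -8.8], [0.4, 6.0, -8.5], [0.4, 6.4, -8.1], [0.5, 6.9, -7.8], [0.5, 7.3, -7.4], [0.6, 7.7, -7.0], [0.6, 8.0, -6.6], [0.7, 8.4, -6.1], [0.8, 8.7, -5.6], [0.8, 9.0, -5.2], [0.9, 9.3, -4.7], [0.9, 9.5, -4.2], [1.0, 9.7, -3.6], [1.0, 9.9, -3.1], [1.1, 10.1, -2.6], [1.1, 10.2, -2.0], [1.2, 10.3, -1.5], [1.2, 10.3, -0.9], [1.3, 10.4, -0.4]] [ 98.69062598 311.63320573]
```

Emit:
move_arm:
  moves:
    - [[0, 3.0, -9.9, 0, 0, 0, -1], [0, 3.5, -9.8, 0, 0, 0, -1], [0, 4.0, -9.6, 0, 0, 0, -1], [0, 4.5, -9.3, 0, 0, 0, -1], [0, 5.0, -9.1, 0, 0, 0, -1], [0, 5.5, -8.8, 0, 0, 0, -1], [0, 6.0, -8.5, 0, 0, 0, -1], [0, 6.4, -8.1, 0, 0, 0, -1], [0, 0, 0, 0, 0, 0, -1]]

```text
time: 5.13
ee_pos: [0.4871, -0.2098, 0.2216]
tcp_rot: [0.624, 0.781, -0.0, 0.0]
ft_force: [-4.2, -6.5, -0.7]
finger_gap: 0.0102
gripper_force: 58.9
```

```bash
python3 -c "
from h import *
loc()"
```

```text
t 5.13 chest-tcp [-47.3  -0.9 221.6] axes(chest) x,y,z [[-0.0, 1.0, -0.001], [1.0, 0.0, 0.0], [0.0, -0.001, -1.0]] F [-5.5 -5.4 -0.7] gap 0.0102
```

Emit:
move_arm:
  moves:
    - [[0, 6.9, -7.8, 0, 0, 0, -1], [0, 7.3, -7.4, 0, 0, 0, -1], [0, 7.7, -7.0, 0, 0, 0, -1], [0, 8.0, -6.6, 0, 0, 0, -1], [0, 8.4, -6.1, 0, 0, 0, -1], [0, 8.7, -5.6, 0, 0, 0, -1], [0, 9.0, -5.2, 0, 0, 0, -1], [0, 9.3, -4.7, 0, 0, 0, -1], [0, 9.5, -4.2, 0, 0, 0, -1], [0, 9.7, -3.6, 0, 0, 0, -1], [0, 9.9, -3.1, 0, 0, 0, -1], [0, 10.1, -2.6, 0, 0, 0, -1], [0, 0, 0, 0, 0, 0, -1]]

```text
time: 6.22
ee_pos: [0.5897, -0.187, 0.2859]
tcp_rot: [0.624, 0.781, -0.0, 0.001]
ft_force: [-8.3, -5.2, 19.8]
finger_gap: 0.0102
gripper_force: 65.1
```

```bash
python3 -c "
from h import *
loc()"
```

```text
t 6.22 chest-tcp [ 57.8  -1.3 285.9] axes(chest) x,y,z [[-0.0, 1.0, -0.002], [1.0, 0.0, 0.001], [0.001, -0.002, -1.0]] F [-9.2 -3.3 19.8] gap 0.0102
```

Emit:
move_arm:
  moves:
    - [[0, 10.2, -4, 0, 0, 0, -1], [0, 10.3, -2.5, 0, 0, 0, -1], [0, 10.3, -0.9, 0, 0, 0, -1], [0, 7, -0.2, 0, 0, 0, -1], [0, 0, 0, 0, 0, 0, -1]]

```text
time: 6.63
ee_pos: [0.6267, -0.1787, 0.2923]
tcp_rot: [0.624, 0.781, 0.0, 0.001]
ft_force: [0.3, -4.7, 6.9]
finger_gap: 0.0098
gripper_force: 61.5
```

```bash
python3 -c "
from h import *
loc()"
```

```text
t 6.63 chest-tcp [ 95.7  -1.4 292.3] axes(chest) x,y,z [[0.0, 1.0, -0.001], [1.0, -0.0, 0.001], [0.001, -0.001, -1.0]] F [-0.7 -4.7  6.9] gap 0.0098
```

Emit:
move_arm:
  moves:
    - [[0, 3, 0, 0, 0, 0, -1], [0, 1.5, 0, 0, 0, 0, -1], [0, 0, 0, 0, 0, 0, -1], [0, 0, 0, 0, 0, 0, -1]]

```text
time: 6.97
ee_pos: [0.6299, -0.178, 0.2924]
tcp_rot: [0.625, 0.781, -0.0, 0.001]
ft_force: [-2.8, -6.1, 7.1]
finger_gap: 0.0097
gripper_force: 61.6
```

```bash
python3 -c "
from h import *
loc()"
```

```text
t 6.97 chest-tcp [ 99.   -1.3 292.4] axes(chest) x,y,z [[0.0, 1.0, -0.001], [1.0, -0.0, 0.0], [0.0, -0.001, -1.0]] F [-4.  -5.3  7.1] gap 0.0097
```

Resistance is building (Fx from -0.7 to -4). I'll press a bit more.

Emit:
move_arm:
  moves:
    - [[0, 1.5, 0, 0, 0, 0, -1], [0, 0.5, 0, 0, 0, 0, -1], [0, 0, 0, 0, 0, 0, -1], [0, 0, 0, 0, 0, 0, -1]]

```text
time: 7.3
ee_pos: [0.631, -0.1777, 0.2924]
tcp_rot: [0.625, 0.781, -0.001, 0.0]
ft_force: [-6.5, -5.9, 8.3]
finger_gap: 0.0101
gripper_force: 61.8
```

```bash
python3 -c "
from h import *
loc()
im=[]
for n in('top','side'):
    c=ctrl.read_camera(n);u,v=proj(c,P0+[0.,0,.2])[0].astype(int);u=max(u,100);v=max(v,100)
    im.append(cv2.resize(c['pixels'][v-100:v+100,u-100:u+100,::-1],(400,400)))
cv2.imwrite('pics/m2.png',np.hstack(im))
"
```

```text
t 7.3 chest-tcp [100.1  -1.3 292.4] axes(chest) x,y,z [[0.0, 1.0, -0.001], [1.0, -0.0, -0.001], [-0.001, -0.001, -1.0]] F [-7.6 -4.3  8.3] gap 0.0101
```

View pics/m2.png

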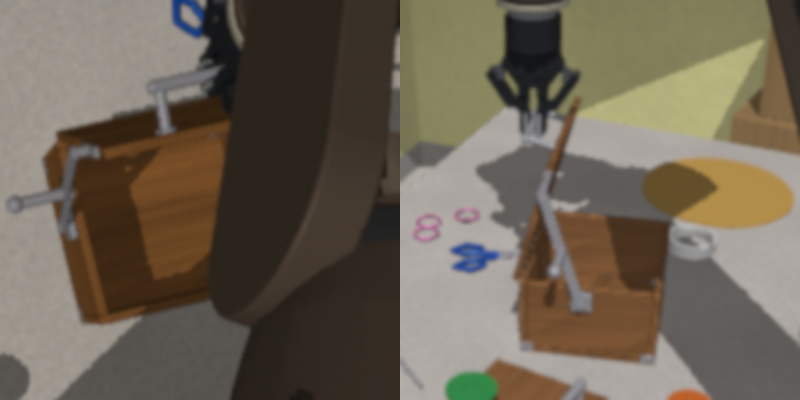

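The brace is visibly straight in the side crop. I'll press a touch more, then open slightly, staying clear of the lid plate.

Emit:
move_arm:
  moves:
    - [[0, 2, 0, 0, 0, 0, -1], [0, 0.5, 0, 0, 0, 0, -1], [0, 0, 0, 0, 0, 0, -1], [0, 0, 0, 0, 0, 0, -0.43], [0, 0, 0, 0, 0, 0, -0.43], [0, 0, 0, 0, 0, 0, -0.43], [0, 0, 0, 0, 0, 0, -0.43]]

```text
time: 7.98
ee_pos: [0.6341, -0.1762, 0.2918]
tcp_rot: [0.624, 0.781, 0.0, -0.0]
ft_force: [-1.7, -1.0, 1.7]
finger_gap: 0.0244
gripper_force: 0.7
```

```bash
python3 -c "
from h import *
loc()
im=[]
c=ctrl.read_camera('side');u,v=proj(c,P0+[0.,0,.2])[0].astype(int)
im=[cv2.resize(c['pixels'][v-100:v+100,u-100:u+100,::-1],(600,600))]
cv2.imwrite('pics/m3.png',np.hstack(im))
"
```

```text
t 7.98 chest-tcp [103.5  -0.5 291.8] axes(chest) x,y,z [[0.0, 1.0, 0.0], [1.0, -0.0, -0.0], [-0.0, 0.0, -1.0]] F [-1.9 -0.6  1.7] gap 0.0244
```

View pics/m3.png

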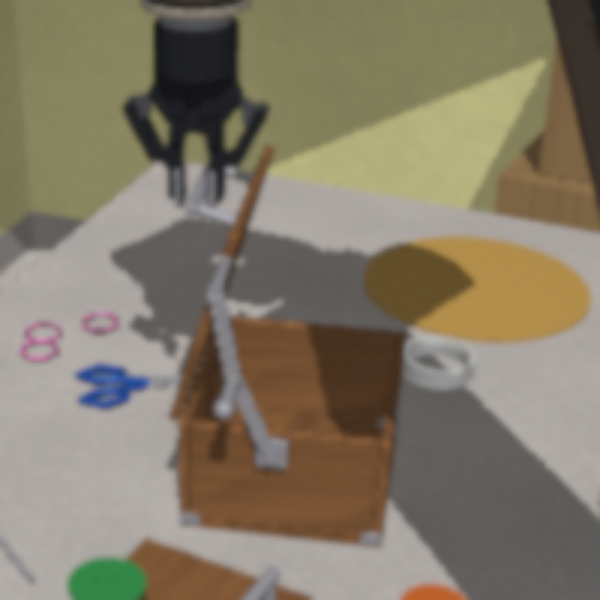

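The brace has snapped over: the knee bar is now behind the link line, at crop (225,408). I'll centre on the bar and withdraw upward.

Emit:
move_arm:
  moves:
    - [[0, -3, 0, 0, 0, 0, -0.43], [0, -1, 0, 0, 0, 0, -0.43], [0, 0, -8, 0, 0, 0, -0.43], [0, 0, -15, 0, 0, 0, -0.43], [0, 0, -20, 0, 0, 0, -0.43], [0, 0, -20, 0, 0, 0, -0.43], [0, 0, -20, 0, 0, 0, -0.43], [0, 0, -17, 0, 0, 0, -0.43], [0, 0, 0, 0, 0, 0, -1]]

```text
time: 8.78
ee_pos: [0.6315, -0.1774, 0.3964]
tcp_rot: [0.624, 0.781, 0.001, 0.003]
ft_force: [-1.0, 0.6, 0.7]
finger_gap: 0.0138
gripper_force: 0.0
```

```bash
python3 -c "
from h import *
loc();print(ctrl.sense()['joint_positions'])
im=[];rr=[]
for n in('top','side'):
    c=ctrl.read_camera(n);u,v=proj(c,P0+[0.,0,.2])[0].astype(int);u=max(u,100);v=max(v,100)
    im.append(cv2.resize(c['pixels'][v-100:v+100,u-100:u+100,::-1],(400,400)));print(u-100,v-100)
    for m in ctrl.masks_of(n,'brace_bar')[:2]:print(n,m['score'],m['point'],m['region'].sum(),np.ptp(np.argwhere(m['region']),axis=0))
    # predicted bar point for knee guess
    print(proj(c,P0+Rc.apply([[.02,.162,.19],[.02,.177,.19]])))
cv2.imwrite('pics/m4.png',np.hstack(im))
"
```

```text
t 8.78 chest-tcp [100.7  -1.1 396.4] axes(chest) x,y,z [[0.0, 1.0, -0.003], [1.0, -0.0, 0.005], [0.005, -0.003, -1.0]] F [-0.8  0.8  0.7] gap 0.0138
[-3.20193152e-01  3.76177578e-01  1.35835853e+00  1.34818816e-04
  1.40129717e+00 -5.42139422e-01]
281 80
top 0.92 [311.5, 173.8] 370 [40 36]
[[298.00304415 189.5009376 ]
 [290.53197908 191.25677001]]
184 8
side 0.94 [262.4, 138.5] 330 [53 21]
[[269.63153187 139.63856774]
 [268.76497419 142.62742442]]
```

View pics/m4.png

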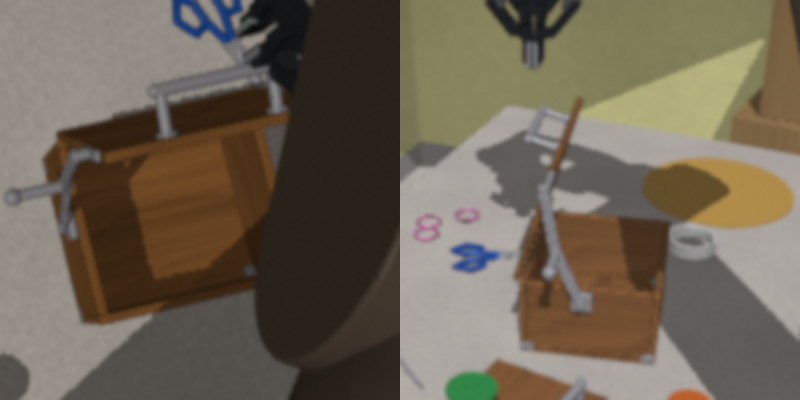

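The lid stands alone. The ball is at top (287,178.5) and side (258.5,143.5); I triangulate it next.

```bash
python3 -c "
from h import *
T=ctrl.read_camera('top');S=ctrl.read_camera('side')
a=tri([ray(T,(287,178.5)),ray(S,(258.5,143.5))]);l=Rc.inv().apply(a-P0)
print('ball chest',l)
for c,uv in((T,(287,178.5)),(S,(258.5,143.5))):print(proj(c,a)-uv)
# target: tool tilted 24deg; chest point of bar contact level y=.160
"
```

```text
ball chest [0.04650506 0.17706374 0.18439955]
[[-0.03757804 -0.10368139]]
[[0.08308767 0.00801082]]
```

Emit:
move_arm:
  moves:
    - [[32, -1, 0, 0, 0, 0, -1], [32, -1, 0, 0, 0, 0, -1], [32, -1, 0, 0, 0, 0, -1], [32, -1, 0, 0, 0, 0, -1], [32, -1, 0, 0, 0, 0, -1], [32, 0, 0, 0, 0, 0, -1], [32, 0, 0, 0, 0, 0, -1], [32, 0, 0, 0, 0, 0, -1], [0, 0, 0, 0, -1, 0, -1], [0, 0, 0, 0, -1, 0, -1], [0, 0, 0, 0, -1, 0, -1], [0, 0, 0, 0, -1, 0, -1], [0, 0, 0, 0, 0, 0, -1]]

```text
time: 10.17
ee_pos: [0.5681, 0.0737, 0.3902]
tcp_rot: [0.609, 0.765, -0.132, 0.164]
ft_force: [-0.4, 0.7, -1.1]
finger_gap: -0.0001
gripper_force: 0.0
```

```bash
python3 -c "
from h import *
loc()"
```

```text
t 10.17 chest-tcp [ 94.1 257.8 390.2] axes(chest) x,y,z [[-0.004, 0.911, -0.412], [1.0, 0.004, -0.003], [-0.001, -0.412, -0.911]] F [-0.3  0.7 -1.1] gap -0.0001
```

Emit:
move_arm:
  moves:
    - [[0, 0, 24, 0, 0, 0, -1], [0, 0, 24, 0, 0, 0, -1], [0, 0, 24, 0, 0, 0, -1], [0, 0, 24, 0, 0, 0, -1], [0, 0, 24, 0, 0, 0, -1], [0, 0, 24, 0, 0, 0, -1], [0, 0, 24, 0, 0, 0, -1], [0, 0, 24, 0, 0, 0, -1], [0, 0, 22, 0, 0, 0, -1], [0, 0, 16, 0, 0, 0, -1], [0, 0, 16, 0, 0, 0, -1], [0, 0, 0, 0, 0, 0, -1]]

```text
time: 11.17
ee_pos: [0.5894, -0.0279, 0.1643]
tcp_rot: [0.612, 0.764, -0.131, 0.16]
ft_force: [-0.7, -1.1, -0.0]
finger_gap: 0.0003
gripper_force: 0.0
```

```bash
python3 -c "
from h import *
loc()
im=[]
for n in('top','side'):
    c=ctrl.read_camera(n);u,v=proj(c,P0+[0.,0,.2])[0].astype(int);u=max(u,100);v=max(v,100)
    im.append(cv2.resize(c['pixels'][v-100:v+100,u-100:u+100,::-1],(400,400)))
cv2.imwrite('pics/m5.png',np.hstack(im))
"
```

```text
t 11.17 chest-tcp [ 92.6 154.  164.3] axes(chest) x,y,z [[0.001, 0.914, -0.405], [1.0, -0.003, -0.004], [-0.005, -0.405, -0.914]] F [-0.9 -0.9 -0. ] gap 0.0003
```

View pics/m5.png

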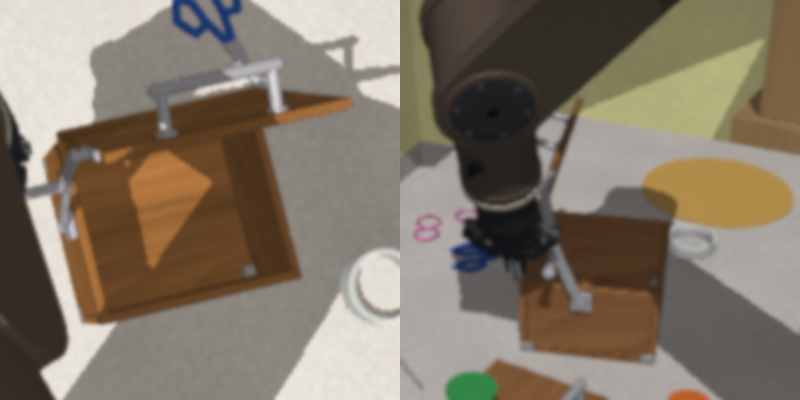

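The closed finger stands behind the bar: tip at crop (515,265), ball at (549,271). Now I pull forward.

Emit:
move_arm:
  moves:
    - [[0, -8, 0, 0, 0, 0, -1], [0, -8, 0, 0, 0, 0, -1], [0, -6, 0, 0, 0, 0, -1], [0, -5, 0, 0, 0, 0, -1], [0, -5, 0, 0, 0, 0, -1], [0, -5, 0, 0, 0, 0, -1], [0, -5, 0, 0, 0, 0, -1]]

```text
time: 11.85
ee_pos: [0.5501, -0.0354, 0.1677]
tcp_rot: [0.611, 0.764, -0.129, 0.163]
ft_force: [1.0, -1.2, 1.9]
finger_gap: 0.0
gripper_force: 0.7
```

```bash
python3 -c "
from h import *
loc()"
```

```text
t 11.85 chest-tcp [ 52.6 155.3 167.7] axes(chest) x,y,z [[0.0, 0.913, -0.407], [1.0, 0.0, 0.001], [0.001, -0.407, -0.913]] F [ 0.7 -1.4  1.9] gap 0.0
```

Emit:
move_arm:
  moves:
    - [[0, -5, 0, 0, 0, 0, -1], [0, -5, 0, 0, 0, 0, -1], [0, -5, 0, 0, 0, 0, -1], [0, -4, 0, 0, 0, 0, -1], [0, -4, 0, 0, 0, 0, -1], [0, 0, 0, 0, 0, 0, -1]]

```text
time: 12.35
ee_pos: [0.5267, -0.0406, 0.167]
tcp_rot: [0.611, 0.764, -0.13, 0.162]
ft_force: [0.2, 0.1, -0.3]
finger_gap: 0.0003
gripper_force: 0.0
```

```bash
python3 -c "
from h import *
loc()
for n in('top','side'):
    c=ctrl.read_camera(n)
    for m in ctrl.masks_of(n,'brace_bar')[:1]:print(n,m['score'],m['point'],m['region'].sum())
    im=c['pixels'][:,:,::-1]
    if n=='side':cv2.imwrite('pics/m6.png',cv2.resize(im[8:208,184:384],(500,500)))
"
```

```text
t 12.35 chest-tcp [ 28.6 155.4 167. ] axes(chest) x,y,z [[0.0, 0.914, -0.407], [1.0, -0.0, -0.001], [-0.001, -0.407, -0.914]] F [ 0.2  0.1 -0.3] gap 0.0003
top 0.75 [378.1, 158.2] 6673
side 0.62 [292.6, 153.7] 388
```

View pics/m6.png

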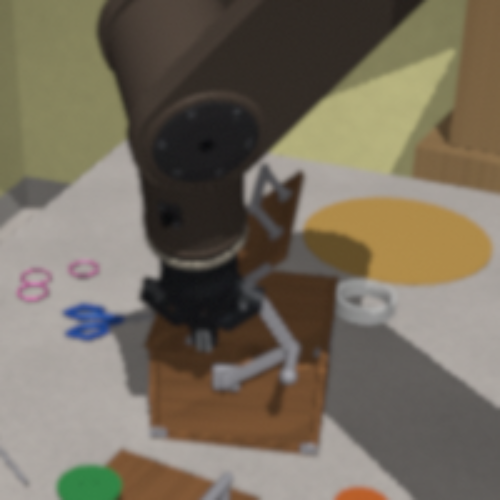

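The knee is through and has folded forward, at crop (288,365), and the lid is sinking. I'll withdraw along the tool axis and wait.

Emit:
move_arm:
  moves:
    - [[0, 0, -20, 0, 0, 0, -1], [0, 0, -20, 0, 0, 0, -1], [0, 0, -20, 0, 0, 0, -1], [0, 0, -20, 0, 0, 0, -1], [0, 0, -20, 0, 0, 0, -1], [0, 0, -20, 0, 0, 0, -1], [0, 0, -20, 0, 0, 0, -1], [0, 0, -20, 0, 0, 0, -1], [0, 0, -20, 0, 0, 0, -1], [0, 0, -20, 0, 0, 0, -1], [0, 0, 0, 0, 0, 0, -1], [0, 0, 0, 0, 0, 0, -1], [0, 0, 0, 0, 0, 0, -1], [0, 0, 0, 0, 0, 0, -1], [0, 0, 0, 0, 0, 0, -1], [0, 0, 0, 0, 0, 0, -1], [0, 0, 0, 0, 0, 0, -1], [0, 0, 0, 0, 0, 0, -1], [0, 0, 0, 0, 0, 0, -1], [0, 0, 0, 0, 0, 0, -1]]

```text
time: 14.22
ee_pos: [0.5098, 0.0389, 0.3498]
tcp_rot: [0.611, 0.764, -0.13, 0.162]
ft_force: [0.1, -0.1, 0.4]
finger_gap: 0.0002
gripper_force: 0.0
```

Emit:
move_arm:
  moves:
    - [[0, 0, 0, 0, 0, 0, -1], [0, 0, 0, 0, 0, 0, -1], [0, 0, 0, 0, 0, 0, -1], [0, 0, 0, 0, 0, 0, -1], [0, 0, 0, 0, 0, 0, -1], [0, 0, 0, 0, 0, 0, -1], [0, 0, 0, 0, 0, 0, -1], [0, 0, 0, 0, 0, 0, -1], [0, 0, 0, 0, 0, 0, -1], [0, 0, 0, 0, 0, 0, -1], [0, 0, 0, 0, 0, 0, -1], [0, 0, 0, 0, 0, 0, -1], [0, 0, 0, 0, 0, 0, -1], [0, 0, 0, 0, 0, 0, -1], [0, 0, 0, 0, 0, 0, -1], [0, 0, 0, 0, 0, 0, -1], [0, 0, 0, 0, 0, 0, -1], [0, 0, 0, 0, 0, 0, -1], [0, 0, 0, 0, 0, 0, -1], [0, 0, 0, 0, 0, 0, -1]]

```text
time: 15.88
ee_pos: [0.5098, 0.0389, 0.3499]
tcp_rot: [0.611, 0.764, -0.13, 0.162]
ft_force: [0.5, 0.7, 1.0]
finger_gap: 0.0001
gripper_force: 0.0
```

Emit:
move_arm:
  moves:
    - [[0, 0, 0, 0, 0, 0, -1], [0, 0, 0, 0, 0, 0, -1], [0, 0, 0, 0, 0, 0, -1], [0, 0, 0, 0, 0, 0, -1], [0, 0, 0, 0, 0, 0, -1], [0, 0, 0, 0, 0, 0, -1], [0, 0, 0, 0, 0, 0, -1], [0, 0, 0, 0, 0, 0, -1], [0, 0, 0, 0, 0, 0, -1], [0, 0, 0, 0, 0, 0, -1], [0, 0, 0, 0, 0, 0, -1], [0, 0, 0, 0, 0, 0, -1], [0, 0, 0, 0, 0, 0, -1], [0, 0, 0, 0, 0, 0, -1], [0, 0, 0, 0, 0, 0, -1], [0, 0, 0, 0, 0, 0, -1], [0, 0, 0, 0, 0, 0, -1], [0, 0, 0, 0, 0, 0, -1], [0, 0, 0, 0, 0, 0, -1], [0, 0, 0, 0, 0, 0, -1]]

```text
time: 17.55
ee_pos: [0.5097, 0.0389, 0.3499]
tcp_rot: [0.611, 0.764, -0.13, 0.162]
ft_force: [0.6, 0.0, 0.4]
finger_gap: -0.0001
gripper_force: 0.0
```

```bash
python3 -c "
from h import *
loc()
im=[];o=[cv2.imread(f'pics/{n}0.png') for n in('top','side')]
for n,a in zip(('top','side'),o):
    c=ctrl.read_camera(n);u,v=proj(c,P0+[0.,0,.15])[0].astype(int);v=max(v,75)
    im.append(np.vstack([cv2.resize(k[v-75:v+75,u-100:u+100],(400,300)) for k in(a,c['pixels'][:,:,::-1])]))
cv2.imwrite('pics/m7.png',np.hstack(im))
"
```

```text
t 17.55 chest-tcp [ 29.6 236.7 349.9] axes(chest) x,y,z [[0.0, 0.914, -0.407], [1.0, -0.0, -0.0], [-0.0, -0.407, -0.914]] F [ 0.6 -0.1  0.4] gap -0.0001
```

View pics/m7.png

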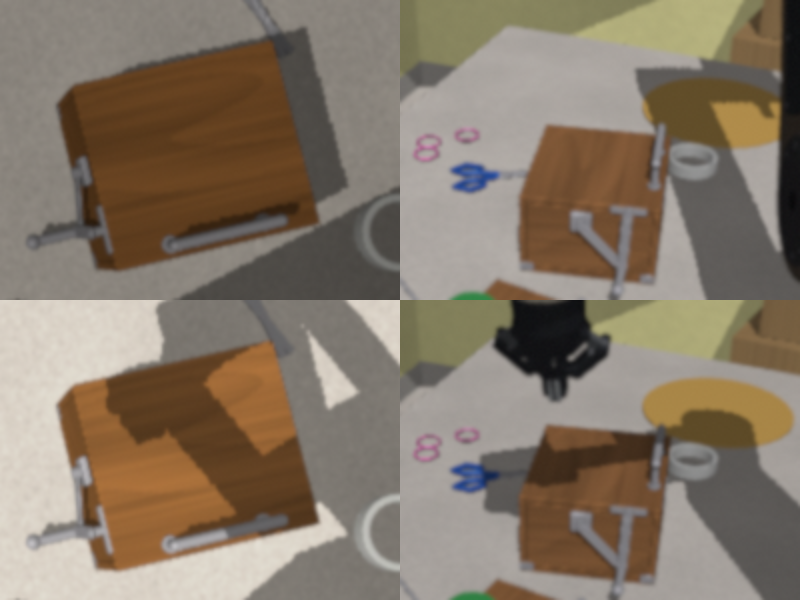

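The lower row matches the starting pictures: the lid is fully shut, the handle and knee bar are back at their original pixels, and the arm is clear.

```bash
python3 -c "
from cell import ctrl
print(ctrl.job_done())"
```

```text
the job is handed in; nothing more can be done
None
```

The lid was raised until the brace locked and stood on it alone for about 3 s; I then pulled the knee bar forward, the lid came down fully shut, and I handed the job in at about 17.6 s with the arm clear.

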